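# Change over the carriers in a steriliser rack

## Task

Change over the steriliser rack: swing its retaining bar up and fold it right back, slide the processed carrier out from under the rails and set it flat and wholly on the grey mat, and slide every unprocessed carrier waiting on the table under the rails, one to a lane and fully home against the back stop (any lane, any order). Once they are all in, swing the bar fully down again across the front, and leave everything else where it is.

Things in the scene. Friction and masses are not known exactly. Their poses are not given: they have to be found in the camera images.
- fresh_a: Unprocessed carrier, same both ways round, 0.2-0.3 kg: steel plate 120 (x) x 64 x 8 mm, central upright white fin 36 (x) x 12 mm, top 68 mm above the underside; at x = +-45 mm a white block 16 x 38 mm with drills (tops 31 mm up). Origin: centre of the plate's underside, z up. Stands on the table left of the rack at the start. It may be absent (None).
- fresh_b: Unprocessed carrier, same both ways round, 0.2-0.3 kg: steel plate 120 (x) x 64 x 8 mm, central upright white fin 36 (x) x 12 mm, top 68 mm above the underside; at x = +-45 mm a white block 16 x 38 mm with drills (tops 31 mm up). Origin: centre of the plate's underside, z up. Stands on the table left of the rack at the start. It may be absent (None).
- fresh_c: Unprocessed carrier, same both ways round, 0.2-0.3 kg: steel plate 120 (x) x 64 x 8 mm, central upright white fin 36 (x) x 12 mm, top 68 mm above the underside; at x = +-45 mm a white block 16 x 38 mm with drills (tops 31 mm up). Origin: centre of the plate's underside, z up. Stands on the table left of the rack at the start. It may be absent (None).
- done_a: Processed carrier, same both ways round, 0.2-0.3 kg: steel plate 120 (x) x 64 x 8 mm, central upright white fin 36 (x) x 12 mm, top 68 mm above the underside; at x = +-45 mm a white block 16 x 38 mm with drills (tops 31 mm up). Origin: centre of the plate's underside, z up. In a lane of the rack at the start. Of done_a, done_b, done_c only one is present, the others are None.
- done_b: Processed carrier, same both ways round, 0.2-0.3 kg: steel plate 120 (x) x 64 x 8 mm, central upright white fin 36 (x) x 12 mm, top 68 mm above the underside; at x = +-45 mm a white block 16 x 38 mm with drills (tops 31 mm up). Origin: centre of the plate's underside, z up. In a lane of the rack at the start. Of done_a, done_b, done_c only one is present, the others are None.
- done_c: Processed carrier, same both ways round, 0.2-0.3 kg: steel plate 120 (x) x 64 x 8 mm, central upright white fin 36 (x) x 12 mm, top 68 mm above the underside; at x = +-45 mm a white block 16 x 38 mm with drills (tops 31 mm up). Origin: centre of the plate's underside, z up. In a lane of the rack at the start. Of done_a, done_b, done_c only one is present, the others are None.
- rack: Fixed rack. Origin: on the table under the lanes' middle; x from the open front (robot side) to the back stop, z up. Deck 12 mm thick, x -155 to 90, y +-155 mm. Three lanes along x at y = -80, 0, 80 mm, 70 mm wide; 10 mm walls and overhanging rails only from x = -15 to 60 mm. See lane1 for the rails. Stop wall at x = 60 mm, 30 mm high.
- bar (a joint): Retaining bar's hinge, rad: 0 = down, three prongs before the lanes; 2.5 = folded right back on its stop. Friction (0.22 N m) holds it at any angle; 0.15 kg. Axis: the rack's y through bar_hinge.
- bar_hinge (a point): Middle of the bar's hinge axis, fixed to the rack at its x = 30, z = 55 mm. The crossbar is 100 mm from the axis: at joint value q it lies at x = 30 - 100 cos q, z = 55 + 100 sin q mm in the rack's frame.
- bar_grip (a point): Centre of a rubber sleeve (16 mm diameter, 40 mm long along y) on the crossbar at the rack's y = 40 mm, between two lanes: pinch it here from above. Moves with the bar. The 10 mm crossbar spans y = +-135 mm, with a like sleeve at y = -40 mm and 8 mm prongs, 38 mm long, at y = -80, 0, 80 mm (hanging when down, pointing at the robot when the bar is upright).
- mat: Fixed grey mat 200 (x) x 160 (y) x 4 mm right of the rack. Origin: centre of its underside.
- lane0 (a point): Point on the deck (12 mm above the table) in the lane at the rack's y = -80 mm where a carrier's origin lies when it is fully home against the back stop; axes as the rack.
- lane1 (a point): Point on the deck (12 mm above the table) in the lane at the rack's y = 0 mm where a carrier's origin lies when it is fully home against the back stop; axes as the rack. Rails: underside 13 mm, top 18 mm above the deck, leaving a 46 mm slot over each lane for the fin; the plate goes in and out beneath them only by sliding along x.
- lane2 (a point): Point on the deck (12 mm above the table) in the lane at the rack's y = 80 mm where a carrier's origin lies when it is fully home against the back stop; axes as the rack.
- jaw1: Bystander, not part of the job: plaster jaw model, 79 x 66 x 30 mm, stands among the unprocessed carriers. Origin under its centre.
- jaw2: Bystander, not part of the job: plaster jaw model, 79 x 66 x 30 mm, behind the mat. Origin under its centre.
- rinse: Bystander, not part of the job: bottle, 60 mm diameter, 150 mm high. Origin under its centre.
- jar: Bystander, not part of the job: jar, 70 mm diameter, 80 mm high. Origin under its centre.
- cup: Bystander, not part of the job: white cup, 72 mm diameter, 70 mm high. Origin under its centre.
- driver: Bystander, not part of the job: screwdriver, 150 mm long. Origin under its centre.
- glovebox: Bystander, not part of the job: cardboard box 100 x 200 x 50 mm. Origin under its centre.
Things that resemble listed ones, but are neither listed nor needed, are in the scene too. Leave any purple look-alike of the fresh_b alone.

How it is judged:
By the outcome, as a careful person would: the job done as asked, in the order asked, and still so for the second after the job is handed in, with the robot touching nothing.
Of fresh_a, fresh_b, fresh_c only 2 to 3 are there at a start; the rules pass over those that are not, and their reading is None.
Of done_a, done_b, done_c only 1 to 1 are there at a start; the rules pass over those that are not, and their reading is None.
At some moment in a run one of fresh_a, fresh_b, fresh_c may be knocked a few centimetres aside while the robot is not near it.
Once in a run the grip may slacken for a moment while it holds something.
It also fails if it takes over 210 s, if anything falls off the work surface, if the arm or the gripper's body presses on something with over 40 N, if the wrist force passes 120 N, or if a joint passes its speed limit or range.

## Robot

A 7-joint arm with a two-finger parallel gripper is mounted at the origin on the work surface. World frame = base frame: x ahead of the robot, y to its left, z up, the work surface at z = 0. Lengths are in m, angles in rad, forces in N, time in s.
With the tool pointing down it reaches from about 0.425 to 1.025 m from the base axis. Payload 3.6 kg.
Tool frame: the origin (TCP) lies at the very end of the fingers, on their centre line; the grasp point (between the pads) lies 19 mm behind it (bot.hold_point_z is the distance from the TCP to the grasp point, in m); z points along the fingers, y is the line along which they close (so a half turn about z gives the same grasp; the last joint's range is limited). The gripper opens to 85 mm and grips with 20 to 120 N. Pads are 22 mm wide; open, the fingers measure 114 mm over their backs; the gripper's body (76 mm by 85 mm) begins 54 mm behind the grasp point. The pads swing forward as they close: fully open they stand 13 mm farther back than shut.
Start: joints at [-0.093, 0.591, 0.048, 1.609, -0.033, 0.943, -0.034], TCP at [0.725, 0, 0.231] pointing down, gripper open.
Joint ranges: [-2.69, 2.69], [-0.47, 2.24], [-1.27, 1.36], [0.19, 2.51], [-1.53, 4.68], [0.08, 2.07], [-3.09, 3.09]. Speed limits (rad/s): [2.57, 2.57, 3.14, 3.14, 3.14, 3.14, 3.14].

## Interface

Orientations are given as a 3x3 rotation matrix whose columns are the frame's x, y, z axes.
In Python, from plant import bot gives the robot as it stands. The module is installed in compiled form; this text tells all that it offers.
- The arm moves only by the tool jog_arm, never from a script. Its argument "motion" is a list of rows, each a list of 5 numbers: the finger opening in cm, from 0 to 8.54, then the shift along the world's x, y, z in cm, then the turn about the world's z in degrees. In form: [[grip, dx, dy, dz, twist], ...]. A call has 1 to 8 rows; each row shifts and turns the commanded pose from where the row before left it; what a row does not reach is not made up. A row lasts 1/12 s, in which the tool goes at most 41.7 mm and 7.16 degrees, less where a joint would pass 70% of its speed; a pose out of reach is approached as far as the arm can. A call with a gripper value outside its range is refused whole. The fingers move at their own pace and stop on an object; the grip force is fixed at half the most. Time passes only in rows, so rows that do not move let the fingers close. It gives the time, the measured TCP pose, the force, the opening and the grip force at its end, in the units of the state.
- bot.read_state(): the state, without advancing time (a new reading comes with each control period).
- bot.read_camera(name): name is "scene" or "side" or "wrist"; returns the picture (420x560x3 uint8, red, green, blue); there is no depth.
- bot.get_calibration(name): a dict with "K" (3x3 intrinsics, pixels), "R" (3x3) and "t" (3): a world point X has camera coordinates R X + t. Camera axes: x right, y down, z forward; pixel columns grow to the right and rows downward; lengths in m; the calibration is good to about 2 mm. A picture is of the moment at which its call begins: read the wrist's pose just before it. get_calibration takes no time and is no camera call; for the wrist camera it gives the pose at the moment of the call.
- bot.job_done(): hands the job in; it is judged then, once.
The state is a dict: "t": time; "joints": joint angles; "dq": joint speeds; "effort": joint torques, N m; "tool_pos": TCP position; "orientation": TCP orientation; "ft_force": force on the tool from outside, world axes, zero at the start; "moment": the same for the moment, N m; "finger_gap": finger opening in m; "gripper_force": force on a finger pad.
Only numpy, scipy, OpenCV 4.12 (cv2) and the standard library are available. Lean on these libraries where they do the work, as an engineer would, in place of code of your own. Each camera call takes 0.05 s, during which the arm holds its last target. There are 200 camera calls.

## Working session

There is one attempt and no reset: what is moved stays moved. The work goes in short steps, Python scripts to look and compute and a tool call to move; the robot and the scene stay as the last step left them, time stands still between calls to the robot, and variables do not carry over. Pictures are saved under pics/ and viewed, at most 14 in all, crops included, and the job is handed in when it is done.

Besides the shell and the picture viewer there is one more tool, called after "Request:" by a JSON object that holds its "method" and its "body". jog_arm: Moves the arm, as the interface text tells. Its arguments: {"type":"object","properties":{"motion":{"type":"array"}},"required":["motion"]}

```bash
mkdir -p pics
python3 - <<'E'
from plant import bot
import cv2,numpy as np
for n in("scene","side","wrist"):
    c=bot.get_calibration(n);im=bot.read_camera(n);cv2.imwrite(f"pics/{n}0.png",im[:,:,::-1])
    print(n,c["K"].round(1).tolist(),c["R"].round(3).tolist(),c["t"].round(3).tolist())
s=bot.read_state();print(s["t"],s["tool_pos"],s["orientation"].round(3) if hasattr(s["orientation"],'round') else s["orientation"],s["finger_gap"],bot.hold_point_z)
E
```

```text
scene [[436.0, 0.0, 281.6], [0.0, 436.0, 209.7], [0.0, 0.0, 1.0]] [[0.151, 0.988, 0.018], [0.642, -0.084, -0.762], [-0.751, 0.127, -0.648]] [-0.092, -0.303, 1.604]
side [[468.1, 0.0, 277.7], [0.0, 468.1, 209.2], [0.0, 0.0, 1.0]] [[0.977, -0.212, 0.002], [-0.137, -0.639, -0.757], [0.162, 0.739, -0.654]] [-0.52, 0.148, 1.273]
wrist [[324.8, 0.0, 281.5], [0.0, 324.8, 206.8], [0.0, 0.0, 1.0]] [[1.0, 0.0, -0.001], [0.001, -0.958, 0.286], [-0.001, -0.286, -0.958]] [-0.722, -0.036, 0.38]
0.15 [7.24381524e-01 3.69123818e-05 2.30386057e-01] [[-0.     1.    -0.002]
 [ 1.     0.    -0.   ]
 [-0.    -0.002 -1.   ]] 0.08552341100759246 0.0187
```

View pics/scene0.png

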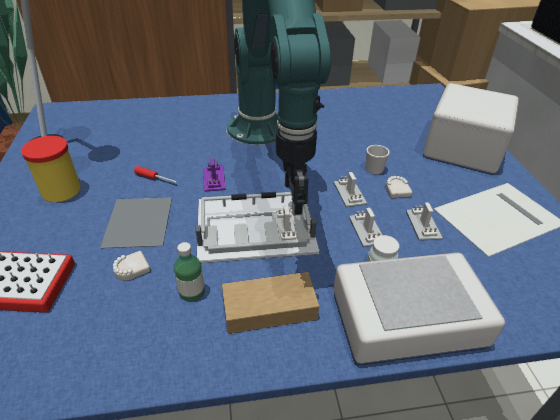

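View pics/side0.png

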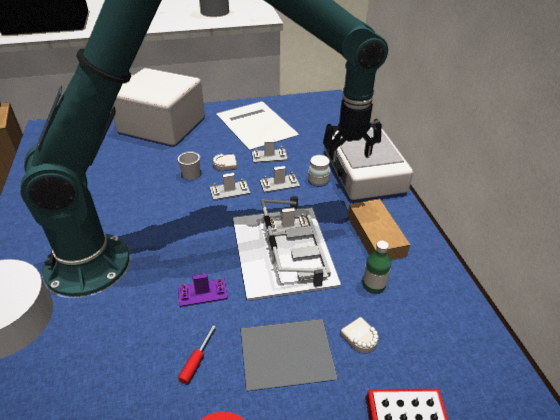

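View pics/wrist0.png

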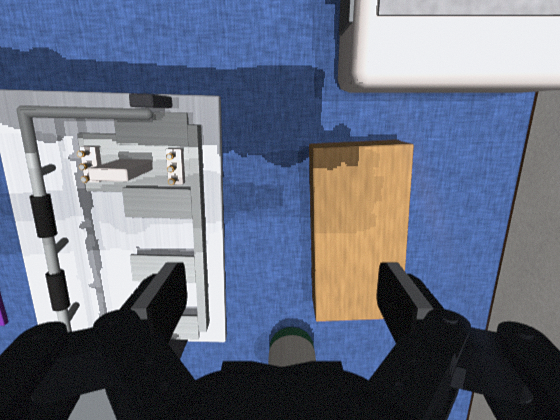

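The scene shows three fresh carriers at about (350,190), (367,228) and (424,222). The done carrier is in the robot's-left lane at (287,222), the purple decoy at (213,177) and the mat at (137,221). The wrist view shows the sleeves at (42,215) and (57,290). Next I'll build a ray-cast helper and get coarse positions.

```bash
cat > h.py <<'E'
from plant import bot
import cv2,numpy as np,pickle
def snap(n,name=None):
    c=bot.get_calibration(n);im=bot.read_camera(n)[:,:,::-1].copy()
    if name: cv2.imwrite(f"pics/{name}.png",im); pickle.dump(c,open(f"pics/{name}.pkl","wb"))
    return c,im
def ray(c,u,v):
    K,R,t=map(np.array,(c["K"],c["R"],c["t"])); d=R.T@np.linalg.solve(K,[u,v,1.]); return -R.T@t,d
def onz(c,u,v,z=0.):
    C,d=ray(c,u,v); return C+d*(z-C[2])/d[2]
def tri(*obs):
    A=np.zeros((3,3));b=np.zeros(3);L=[]
    for c,u,v in obs:
        C,d=ray(c,u,v);d/=np.linalg.norm(d);P=np.eye(3)-np.outer(d,d);A+=P;b+=P@C;L.append((P,C))
    X=np.linalg.solve(A,b);return X,[round(float(np.linalg.norm(P@(X-C))),4) for P,C in L]
def proj(c,X):
    p=np.array(c["K"])@(np.array(c["R"])@np.array(X)+np.array(c["t"]));return p[:2]/p[2]
def load(name): return pickle.load(open(f"pics/{name}.pkl","rb")),cv2.imread(f"pics/{name}.png")
E
python3 - <<'E'
from h import *
cs=bot.get_calibration("scene");cd=bot.get_calibration("side");cw=bot.get_calibration("wrist")
np.set_printoptions(precision=3,suppress=True)
for n,a,b in (("f1",(351,179),(229,180)),("f2",(370,212),(280,175)),("f3",(429,208),(269,148)),("done",(290,210),(288,212)),("purp",(213,164),(202,278))):
    print(n,tri((cs,*a),(cd,*b)))
for n,a in dict(matTL=(115,199),TR=(172,199),BR=(165,245),BL=(104,246),rackBL=(197,258),BR_=(317,250),TL=(200,196)).items(): print(n,onz(cs,*a))
for p in ((242,327),(335,318),(325,322),(335,382),(247,388),(242,327)): print('side',onz(cd,*p))
for p in((42,215),(57,290)): print('sleeve',onz(cw,*p,.067))
for p in((220,97),(225,341),(38,341)): print('deck',onz(cw,*p,.012))
E
```

```text
f1 (array([0.423, 0.232, 0.049]), [0.003, 0.003])
f2 (array([0.585, 0.234, 0.05 ]), [0.0107, 0.0107])
f3 (array([0.584, 0.403, 0.045]), [0.0103, 0.0103])
done (array([0.564, 0.024, 0.069]), [0.0053, 0.0053])
purp (array([ 0.303, -0.165,  0.057]), [0.0011, 0.0011])
matTL [ 0.363 -0.455  0.   ]
TR [ 0.385 -0.291 -0.   ]
BR [ 0.575 -0.302  0.   ]
BL [ 0.558 -0.457  0.   ]
rackBL [ 0.633 -0.22   0.   ]
BR_ [0.645 0.087 0.   ]
TL [ 0.381 -0.21   0.   ]
side [ 0.382 -0.29   0.   ]
side [ 0.607 -0.312  0.   ]
side [ 0.58  -0.318  0.   ]
side [ 0.557 -0.472  0.   ]
side [ 0.368 -0.446  0.   ]
side [ 0.382 -0.29   0.   ]
sleeve [ 0.484 -0.026  0.067]
sleeve [ 0.483 -0.11   0.067]
deck [0.657 0.088 0.012]
deck [ 0.648 -0.219  0.012]
deck [ 0.399 -0.219  0.012]
```

Request:
{"method": "jog_arm", "body": {"motion": [[8.5,-4,2,4,0],[8.5,-4,2,4,0],[8.5,-4,2,3,0],[8.5,0,2,3,0],[8.5,0,2,0,0],[8.5,0,0,0,0]]}}

```text
t: 0.65
tool_pos: [0.6385, 0.0897, 0.3424]
orientation: [[-0.007, 1.0, 0.004], [1.0, 0.007, 0.005], [0.005, 0.004, -1.0]]
ft_force: [-0.6, 1.6, -0.8]
finger_gap: 0.0849
gripper_force: 0.0
```

Run:
```python
from h import *
snap("wrist","w1");print(bot.read_state()["tool_pos"])
```

```text
[0.63811376 0.08676642 0.34081683]
```

View pics/w1.png

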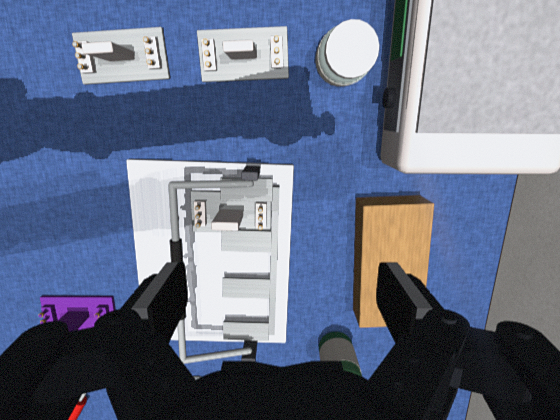

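The rack deck corners are at (127,160), (293,164) and (286,342). Fresh plates sit at about (73..169, 27..83) and (197..288, 27..81), and the done carrier's plate is around (195..270, 190..232). The sleeve is at (177,250). I'll refine the corners to sub-pixel and cast them.

Run:
```python
from h import *
np.set_printoptions(precision=4,suppress=True)
c,im=load("w1");g=cv2.cvtColor(im,cv2.COLOR_BGR2GRAY)
def sub(P): 
    return cv2.cornerSubPix(g,np.float32(P).reshape(-1,1,2),(4,4),(-1,-1),(3,50,.01)).reshape(-1,2)
D=sub([(127,160),(293,164),(286,342)]);X=np.array([onz(c,*p,.012) for p in D]);print("deck",D,X[:,:2])
e=X[1]-X[0];f=X[1]-X[2];print("yaw",np.degrees(np.arctan2(e[1],e[0])),np.degrees(np.arctan2(-f[0],f[1])),np.linalg.norm(e),np.linalg.norm(f))
for n,P in dict(f1=[(73,35),(162,27),(169,76),(80,83)],f2=[(197,32),(286,27),(288,76),(203,81)]).items():
    Q=sub(P);Y=np.array([onz(c,*p,.008)[:2] for p in Q]);print(n,Q.round(1).tolist(),"ctr",Y.mean(0),"yaw",np.degrees(np.arctan2(*(Y[1]-Y[0])[::-1])),np.degrees(np.arctan2(*(Y[2]-Y[3])[::-1])),[np.linalg.norm(Y[i]-Y[i-1]).round(4) for i in range(4)])
# sleeves: darkest blob in both views
c0,_=load("w1")
cs,s0=snap("scene","s1");cd,d0=snap("side","d1")
print([onz(c,177,p,.055)[:2] for p in (239,262)], onz(c,189,186,.055))
cv2.imwrite("pics/d1c.png",cv2.resize(np.hstack([d0[130:310,200:380],s0[150:330,180:360]]),None,fx=2.2,fy=2.2,interpolation=cv2.INTER_CUBIC))
```

```text
deck [[126.1935 159.2814]
 [292.8817 164.8688]
 [285.2147 342.3753]] [[ 0.4123  0.0953]
 [ 0.6551  0.0888]
 [ 0.6471 -0.2201]]
yaw -1.5390383929658173 -1.4698455031386017 0.24283694055164115 0.30899847011406884
f1 [[71.19999694824219, 32.79999923706055], [161.10000610351562, 26.799999237060547], [168.60000610351562, 77.5], [82.69999694824219, 83.5999984741211]] ctr [0.421  0.2343] yaw 3.927906319009721 4.227077914597872 [np.float64(0.063), np.float64(0.1197), np.float64(0.0624), np.float64(0.1191)]
f2 [[196.5, 30.0], [286.3999938964844, 26.100000381469727], [288.0, 77.0999984741211], [201.89999389648438, 81.5]] ctr [0.5856 0.2374] yaw 2.7749474720779945 3.2118852318509803 [np.float64(0.0638), np.float64(0.1189), np.float64(0.0629), np.float64(0.1186)]
[array([ 0.4903, -0.0114]), array([ 0.4873, -0.0473])] [0.5129 0.0658 0.055 ]
```

View pics/d1c.png

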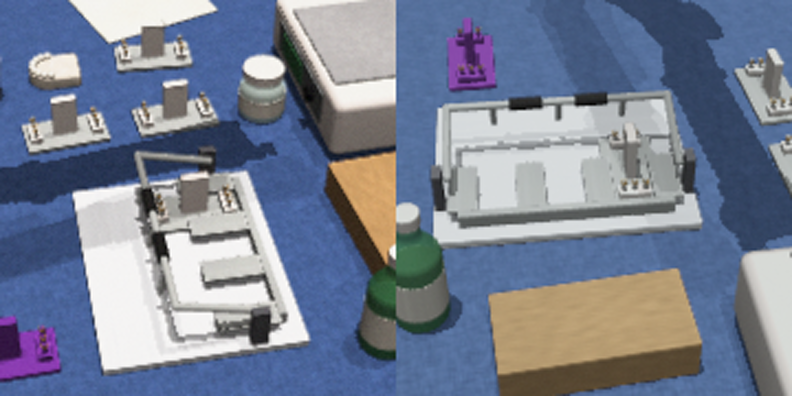

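Run:
```python
from h import *
np.set_printoptions(precision=4,suppress=True)
cs=load("s1")[0];cd=load("d1")[0]
# wrist0 calibration at start pose: saved values
cw,w1=load("w1")
def dark(im,x0,x1,y0,y1,th=45):
    m=(im[y0:y1,x0:x1].max(2)<th).astype(np.uint8);n,_,st,ce=cv2.connectedComponentsWithStats(m)
    return [(ce[i]+[x0,y0]).round(1).tolist()+[st[i,4].item()] for i in range(1,n) if st[i,4]>15]
s=cv2.imread("pics/s1.png");d=cv2.imread("pics/d1.png");w=cv2.imread("pics/wrist0.png")
print(dark(s,225,290,185,205));print(dark(d,260,282,205,260));print(dark(w,25,75,180,320));
for a,b in (((268.6,195),(267.7,221)),((238.2,196.8),(272.7,240.9))): print("sleeve",tri((cs,*a),(cd,*b)))
# done fin top centre: scene crop(631,126)->, side crop (193,176)
print("done fin top",tri((cs,180+(630-396)/2.2,150+126/2.2),(cd,200+194/2.2,130+176/2.2)))
print("f1 top",tri((cs,351,175),(cd,200+63/2.2,130+97/2.2),))
print("pred sleeve in w1",proj(cw,[.4926,-.0217,.055]),proj(cs,[.4926,-.0217,.055]),proj(cd,[.4926,-.0217,.055]))
```

```text
[[268.1, 195.4, 50], [238.4, 197.3, 46]]
[[266.9, 220.5, 48], [272.1, 240.9, 54]]
[[43.5, 215.8, 785], [58.5, 290.3, 551]]
sleeve (array([ 0.4998, -0.0202,  0.0789]), [0.0008, 0.0008])
sleeve (array([ 0.4975, -0.1013,  0.0801]), [0.0017, 0.0017])
done fin top (array([0.5638, 0.0155, 0.0812]), [0.003, 0.003])
f1 top (array([0.4249, 0.2312, 0.0686]), [0.0006, 0.0006])
pred sleeve in w1 [179.2112 245.7268] [267.9111 200.0289] [265.5151 228.3373]
```

The fin top and the plates agree with the text. The bar sleeve is at (0.496,-0.0205,0.079), so the bar starts slightly raised at q≈0.24. I'm moving above it now.

Request:
{"method": "jog_arm", "body": {"motion": [[5,-2.04,-1.53,-3.1,-1],[5,-2.04,-1.53,-3.1,-1],[5,-2.04,-1.53,-3.1,0],[5,-2.04,-1.53,-3.1,0],[5,-2.04,-1.53,-3.1,0],[5,-2.04,-1.53,-3.1,0],[5,-2.0,-1.53,-3.1,0],[5,0,0,0,0]]}}

```text
t: 1.47
tool_pos: [0.4852, -0.0294, 0.1175]
orientation: [[0.042, 0.999, -0.019], [0.999, -0.042, -0.003], [-0.004, -0.019, -1.0]]
ft_force: [-1.6, -1.0, -0.8]
finger_gap: 0.0503
gripper_force: 0.0
```

Request:
{"method": "jog_arm", "body": {"motion": [[5,0,0,0,0],[5,0,0,0,0]]}}

```text
t: 1.63
tool_pos: [0.4968, -0.0249, 0.1228]
orientation: [[0.037, 0.999, 0.0], [0.999, -0.037, -0.001], [-0.001, 0.0, -1.0]]
ft_force: [0.9, 0.2, 0.3]
finger_gap: 0.0497
gripper_force: 0.0
```

Run:
```python
from h import *
snap("wrist","w2");s=bot.read_state();print(s["tool_pos"],s["t"])
```

```text
[ 0.49784896 -0.02424792  0.12349563] 1.6833
```

View pics/w2.png

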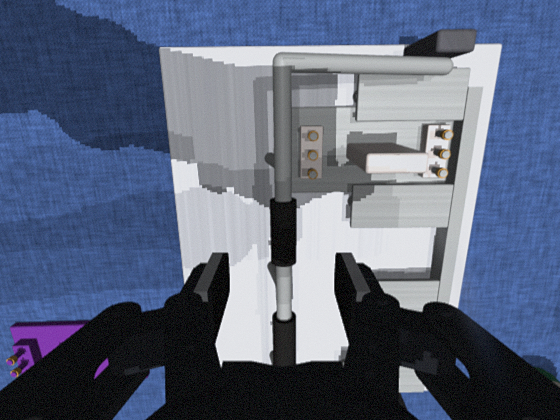

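The sleeve is at px (283,232), between the fingers and on the finger line. Descending and gripping.

Request:
{"method": "jog_arm", "body": {"motion": [[5,0.1,0.2,-3.2,1],[5,0,0,-3.1,0],[5,0,0,0,0],[0,0,0,0,0],[0,0,0,0,0],[0,0,0,0,0],[0,0,0,0,0],[0,0,0,0,0]]}}

```text
t: 2.35
tool_pos: [0.4975, -0.0217, 0.0614]
orientation: [[0.018, 1.0, 0.002], [1.0, -0.018, 0.0], [0.0, 0.002, -1.0]]
ft_force: [-0.9, 0.6, 1.8]
finger_gap: 0.0141
gripper_force: 58.6
```

Request:
{"method": "jog_arm", "body": {"motion": [[0,0.86,0,2.1,0],[0,1.26,0,1.8,0],[0,1.6,-0.05,1.5,0],[0,1.9,-0.05,1.1,0],[0,2.1,-0.05,0.65,0],[0,0,0,0,0]]}}

```text
t: 2.85
tool_pos: [0.5679, -0.0236, 0.1362]
orientation: [[0.018, 1.0, -0.016], [1.0, -0.018, 0.0], [-0.0, -0.016, -1.0]]
ft_force: [-15.5, -0.3, 41.7]
finger_gap: 0.0139
gripper_force: 65.1
```

Request:
{"method": "jog_arm", "body": {"motion": [[0,0,0,0,0],[0,0,0,0,0]]}}

```text
t: 3.02
tool_pos: [0.5687, -0.0237, 0.1364]
orientation: [[0.019, 1.0, -0.011], [1.0, -0.019, 0.0], [0.0, -0.011, -1.0]]
ft_force: [-17.0, 0.2, 40.7]
finger_gap: 0.0138
gripper_force: 65.0
```

Request:
{"method": "jog_arm", "body": {"motion": [[0,1.3,-0.05,0.7,0],[0,2.2,-0.05,-0.1,0],[0,2.1,-0.05,-0.55,0],[0,0,0,0,0]]}}

```text
t: 3.35
tool_pos: [0.6308, -0.0254, 0.1326]
orientation: [[0.018, 1.0, -0.001], [1.0, -0.018, -0.0], [-0.001, -0.001, -1.0]]
ft_force: [-1.6, -0.2, 3.3]
finger_gap: 0.0137
gripper_force: 63.8
```

Good. Continuing to the stop.

Request:
{"method": "jog_arm", "body": {"motion": [[0,1.95,-0.05,-1.0,0],[0,1.65,-0.05,-1.4,0],[0,0.8,0,-0.9,0],[0,0.3,0,-0.5,0],[0,0,0,0,0],[0,0,0,0,0]]}}

```text
t: 3.85
tool_pos: [0.6747, -0.0265, 0.0966]
orientation: [[0.018, 1.0, -0.005], [1.0, -0.018, -0.0], [-0.001, -0.005, -1.0]]
ft_force: [-9.6, -0.8, 16.4]
finger_gap: 0.0141
gripper_force: 69.3
```

Bar is on its stop. Release, lift and turn for the done carrier.

Request:
{"method": "jog_arm", "body": {"motion": [[5,0,0,0,0],[5,0,0,0,0],[5,0,0,3.5,0],[5,0,0,4,0],[5,-2.2,0.9,2,6.9],[5,-2.2,0.9,0,6.9],[5,-2.2,0.9,0,6.9],[5,-2.2,0.9,0,6.9]]}}

```text
t: 4.52
tool_pos: [0.5895, 0.0108, 0.1899]
orientation: [[-0.454, 0.891, 0.004], [0.891, 0.454, 0.0], [-0.002, 0.004, -1.0]]
ft_force: [0.1, 0.6, -0.2]
finger_gap: 0.0497
gripper_force: 0.0
```

Request:
{"method": "jog_arm", "body": {"motion": [[5,-2.2,0.6,0,6.9],[5,0,0,0,6.9],[5,0,0,0,6.9],[5,0,0,0,6.9],[5,0,0,0,6.9],[5,0,0,0,6.9],[5,0,0,0,6.9],[5,0,0,0,6.9]]}}

```text
t: 5.18
tool_pos: [0.5681, 0.0165, 0.1892]
orientation: [[-0.991, 0.136, 0.003], [0.136, 0.991, 0.001], [-0.002, 0.001, -1.0]]
ft_force: [-0.2, 0.6, -0.7]
finger_gap: 0.05
gripper_force: 0.0
```

Request:
{"method": "jog_arm", "body": {"motion": [[5,0,0,0,6.7],[5,0,0,0,0],[5,0,0,0,0],[5,0,0,0,0]]}}

```text
t: 5.52
tool_pos: [0.5676, 0.0162, 0.1891]
orientation: [[-1.0, 0.029, 0.001], [0.029, 1.0, 0.0], [-0.001, 0.0, -1.0]]
ft_force: [-0.7, 0.9, 0.2]
finger_gap: 0.0503
gripper_force: 0.0
```

Run:
```python
from h import *
snap("wrist","w3");s=bot.read_state();print(s["tool_pos"],s["t"],s["joints"],s["orientation"][:,1]);snap("side","d3")
```

```text
[0.56747977 0.01623223 0.18910234] 5.5667 [ 0.1807201   0.47338719 -0.39028733  1.99157561  0.2648383   0.72448623
  1.17216149] [2.81169770e-02 9.99604634e-01 1.09737707e-04]
```

View pics/w3.png

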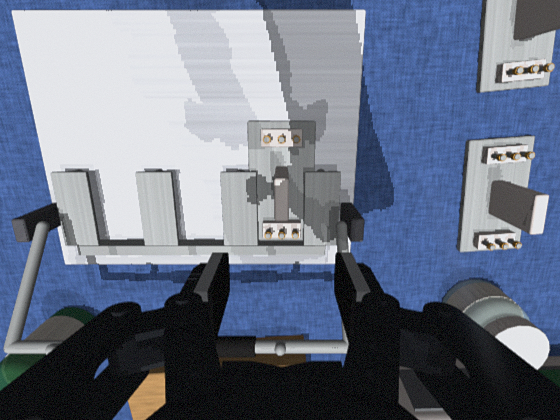

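The image's up direction is towards the robot and its right is +y. The fin is at (282,195) between the fingers, the block tops are at (281,137) and (281,230), and the bar is folded behind.

Run:
```python
from h import *
np.set_printoptions(precision=4,suppress=True)
c,_=load("w3")
a,b=onz(c,281,137,.043),onz(c,281.5,231,.043);print(a,b,(a+b)/2)
for v in (122,):print(onz(c,248,v,.02),onz(c,315,v,.02))
print("deckfront",onz(c,12,10,.012),onz(c,365,11,.012))
```

```text
[0.516  0.0189 0.043 ] [0.6037 0.0168 0.043 ] [0.5599 0.0179 0.043 ]
[ 0.5033 -0.0115  0.02  ] [0.505  0.0509 0.02  ]
deckfront [ 0.4034 -0.2122  0.012 ] [0.4128 0.0952 0.012 ]
```

Request:
{"method": "jog_arm", "body": {"motion": [[4,-0.6,0.15,-3.5,0],[4,0,0,-3.5,0],[4,0,0,-3.5,0],[4,0,0,-3.7,0],[4,0,0,0,0],[4,0,0,0,0],[0,0,0,0,0],[0,0,0,0,0]]}}

```text
t: 6.28
tool_pos: [0.5632, 0.018, 0.0494]
orientation: [[-1.0, 0.026, 0.004], [0.026, 1.0, 0.0], [-0.004, 0.001, -1.0]]
ft_force: [-0.1, 0.1, 0.7]
finger_gap: 0.0167
gripper_force: 0.0
```

Request:
{"method": "jog_arm", "body": {"motion": [[0,0,0,0,0],[0,0,0,0,0],[0,0,0,0,0]]}}

```text
t: 6.53
tool_pos: [0.5633, 0.0177, 0.0496]
orientation: [[-1.0, 0.027, 0.005], [0.027, 1.0, 0.0], [-0.005, 0.0, -1.0]]
ft_force: [-0.9, -0.2, 8.5]
finger_gap: 0.0114
gripper_force: 59.9
```

Request:
{"method": "jog_arm", "body": {"motion": [[0,0,0,0.2,0],[0,-1.5,0.04,0,0],[0,-1.8,0.05,0,0],[0,-1.8,0.05,0,0],[0,-1.8,0.05,0,0],[0,-1.8,0.05,0,0],[0,-1.8,0.05,0,0],[0,0,0,0,0]]}}

```text
t: 7.2
tool_pos: [0.4513, 0.0202, 0.0497]
orientation: [[-1.0, 0.025, -0.005], [0.025, 1.0, -0.002], [0.005, -0.002, -1.0]]
ft_force: [-5.2, -0.2, 9.4]
finger_gap: 0.0112
gripper_force: 60.3
```

Request:
{"method": "jog_arm", "body": {"motion": [[0,0,0,2.5,0],[0,0,-0.5,2.5,0],[0,0,-1,1,0],[0,0,0,0,0],[0,0,0,0,0]]}}

```text
t: 7.62
tool_pos: [0.4569, 0.005, 0.1097]
orientation: [[-1.0, 0.028, 0.002], [0.028, 1.0, 0.0], [-0.002, 0.0, -1.0]]
ft_force: [0.3, -0.6, -2.7]
finger_gap: 0.011
gripper_force: 59.3
```

Run:
```python
from h import *
np.set_printoptions(precision=4,suppress=True)
for n,(x0,x1,y0,y1) in dict(s1=(95,182,190,255),d1=(235,345,310,395)).items():
    c,im=load(n);r=im[y0:y1,x0:x1].astype(int)
    m=((r.max(2)-r.min(2)<22)&(r.max(2)>50)&(r.max(2)<150)).astype(np.uint8);m=cv2.morphologyEx(m,cv2.MORPH_OPEN,np.ones((3,3)))
    k=max(cv2.findContours(m,0,2)[0],key=cv2.contourArea)+[x0,y0]
    P=np.float32([onz(c,*p[0],.004)[:2] for p in k]);R=cv2.minAreaRect(P);print(n,R,cv2.contourArea(k))
```

```text
s1 ((0.47478652000427246, -0.37867847084999084), (0.1587556153535843, 0.19958530366420746), 85.39752960205078) 2747.0
d1 ((0.4699736535549164, -0.3817879557609558), (0.15850132703781128, 0.1982288807630539), 85.56759643554688) 5260.0
```

Request:
{"method": "jog_arm", "body": {"motion": [[0,0.2,-2,0,0],[0,0.2,-3.5,0,0],[0,0.2,-4,0,-1],[0,0.2,-4,0,-1],[0,0.2,-4,0,-1],[0,0.2,-4,0,0],[0,0.2,-4,0,0],[0,0.2,-4,0,0]]}}

```text
t: 8.28
tool_pos: [0.4716, -0.2905, 0.1076]
orientation: [[-0.997, 0.078, -0.002], [0.078, 0.997, 0.002], [0.002, 0.001, -1.0]]
ft_force: [1.3, 0.2, -2.9]
finger_gap: 0.011
gripper_force: 59.3
```

Request:
{"method": "jog_arm", "body": {"motion": [[0,0,-4,0,0],[0,0,-3.5,-1,0],[0,0,-1.5,-1.5,0],[0,0,0,-1.5,0],[0,0,0,0,0],[0,0,0,0,0]]}}

```text
t: 8.78
tool_pos: [0.4713, -0.3776, 0.067]
orientation: [[-0.997, 0.078, -0.004], [0.078, 0.997, 0.003], [0.004, 0.003, -1.0]]
ft_force: [-0.2, 0.1, -1.9]
finger_gap: 0.0111
gripper_force: 59.3
```

Request:
{"method": "jog_arm", "body": {"motion": [[0,0.1,-0.2,-1.5,0],[0,0,0,-0.6,0],[0,0,0,-0.4,0],[0,0,0,0,0],[0,0,0,0,0]]}}

```text
t: 9.2
tool_pos: [0.4734, -0.3809, 0.044]
orientation: [[-0.997, 0.078, -0.0], [0.078, 0.997, 0.0], [0.0, 0.0, -1.0]]
ft_force: [0.1, -0.2, -2.2]
finger_gap: 0.0107
gripper_force: 59.2
```

Request:
{"method": "jog_arm", "body": {"motion": [[0,0,0,-0.3,0],[0,0,0,0,0],[0,0,0,0,0]]}}

```text
t: 9.45
tool_pos: [0.4741, -0.3817, 0.0417]
orientation: [[-0.997, 0.078, 0.002], [0.078, 0.997, -0.001], [-0.002, -0.001, -1.0]]
ft_force: [0.8, -0.3, -0.8]
finger_gap: 0.0112
gripper_force: 59.6
```

Request:
{"method": "jog_arm", "body": {"motion": [[0,0,0,-0.1,0],[3.5,0,0,0,0],[3.5,0,0,0,0],[3.5,0,0,0,0],[3.5,0,0,4,0],[3.5,0,0,4,0],[3.5,0,2,3,0],[3.5,0,4,0,0]]}}

```text
t: 10.12
tool_pos: [0.4771, -0.3291, 0.1559]
orientation: [[-0.996, 0.088, 0.012], [0.088, 0.996, -0.01], [-0.012, -0.009, -1.0]]
ft_force: [1.5, 0.4, -0.6]
finger_gap: 0.035
gripper_force: 0.0
```

Run:
```python
from h import *
_,s=snap("scene","s4");_,d=snap("side","d4")
print(bot.read_state()["tool_pos"])
cv2.imwrite("pics/m4.png",np.vstack([cv2.resize(s[140:260,100:460],None,fx=2.1,fy=2.1,interpolation=2)[:,:756],cv2.resize(d[120:400,180:350],(204,336)).repeat(1,0) if 0 else cv2.resize(d[120:400,0:560],(756,330))]))
```

```text
[ 0.47474192 -0.31486793  0.15197225]
```

View pics/m4.png

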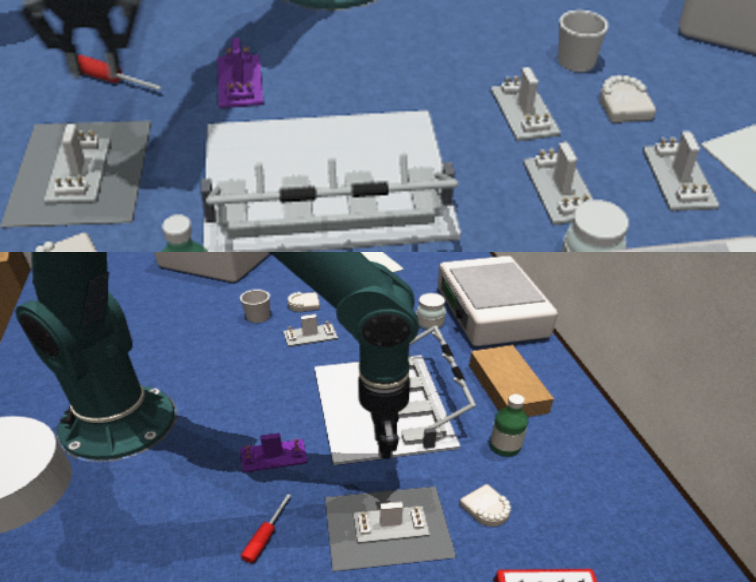

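The done carrier stands flat and well inside the mat, the bar is folded, and all three fresh carriers are unmoved. Heading to fresh 1.

Request:
{"method": "jog_arm", "body": {"motion": [[4,-0.3,4,0,1],[4,-0.4,4,0,1],[4,-0.4,4,0,1],[4,-0.4,4,0,1],[4,-0.4,4,0,1],[4,-0.4,4,0,1],[4,-0.4,4,0,1],[4,-0.4,4,0,1]]}}

```text
t: 10.88
tool_pos: [0.4415, 0.0001, 0.1499]
orientation: [[-0.998, -0.062, -0.001], [-0.062, 0.998, -0.0], [0.001, -0.0, -1.0]]
ft_force: [1.2, -0.5, 0.1]
finger_gap: 0.04
gripper_force: 0.0
```

Request:
{"method": "jog_arm", "body": {"motion": [[4,-0.4,4,0,0],[4,-0.4,4,0,0],[4,-0.4,4,0,0],[4,-0.4,4,0,0],[4,-0.4,4,0,0],[4,0,0,0,0],[4,0,0,0,0],[4,0,0,0,0]]}}

```text
t: 11.55
tool_pos: [0.4218, 0.198, 0.1496]
orientation: [[-0.998, -0.062, -0.001], [-0.062, 0.998, -0.001], [0.001, -0.001, -1.0]]
ft_force: [0.7, -0.2, -0.8]
finger_gap: 0.04
gripper_force: 0.0
```

Run:
```python
from h import *
snap("wrist","w5");snap("side","d5");s=bot.read_state();print(s["tool_pos"],s["orientation"][:,1],s["t"])
```

```text
[0.42211142 0.19646138 0.14962925] [-0.05854358  0.99828349 -0.00164748] 11.65
```

View pics/w5.png

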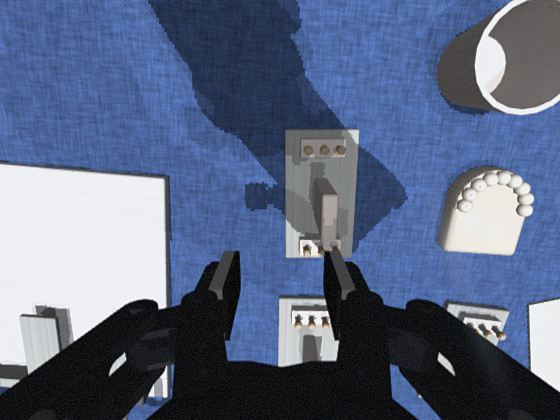

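Fresh 1's plate spans px (285..359, 129..258) and its front block is at (323,148). Fresh 2 is below, starting at (279,297).

Run:
```python
from h import *
np.set_printoptions(precision=4,suppress=True)
c,im=load("w5");g=cv2.cvtColor(im,6)
Q=cv2.cornerSubPix(g,np.float32([(285,130),(359,129),(353,258),(286,258)]).reshape(-1,1,2),(4,4),(-1,-1),(3,50,.01)).reshape(-1,2)
Y=np.array([onz(c,*p,.008)[:2] for p in Q]);print(Q,Y,Y.mean(0))
v=(Y[3]+Y[2]-Y[0]-Y[1]);print(np.degrees(np.arctan2(v[1],v[0])))
print(onz(c,323,148,.031),onz(c,320,247,.031))
```

```text
[[284.9397 129.8113]
 [358.379  129.3026]
 [350.8553 261.092 ]
 [285.603  257.0933]] [[0.3634 0.1989]
 [0.3591 0.2615]
 [0.4825 0.2704]
 [0.4822 0.2073]] [0.4218 0.2345]
4.0657729021976445
[0.3743 0.2299 0.031 ] [0.4598 0.2357 0.031 ]
```

Request:
{"method": "jog_arm", "body": {"motion": [[4,-0.1,3.75,0,0.6],[4,0,0,-3.7,0],[4,0,0,-3.7,0],[4,0,0,-3.7,0],[4,0,0,0,0],[4,0,0,0,0],[0,0,0,0,0],[0,0,0,0,0]]}}

```text
t: 12.32
tool_pos: [0.4227, 0.236, 0.0412]
orientation: [[-0.998, -0.07, 0.003], [-0.07, 0.998, 0.002], [-0.003, 0.001, -1.0]]
ft_force: [-1.4, -5.1, 2.1]
finger_gap: 0.0169
gripper_force: 0.9
```

Request:
{"method": "jog_arm", "body": {"motion": [[0,0,0,0,0],[0,0,0,0,0],[0,0,0,0,0]]}}

```text
t: 12.57
tool_pos: [0.4227, 0.2362, 0.0413]
orientation: [[-0.998, -0.071, 0.004], [-0.071, 0.998, 0.001], [-0.004, 0.001, -1.0]]
ft_force: [0.0, -1.1, 8.4]
finger_gap: 0.0108
gripper_force: 60.0
```

Request:
{"method": "jog_arm", "body": {"motion": [[0,0,0,3,0],[0,0,0,3,0],[0,0,-2,0.5,0],[0,0.3,-4,0,-1],[0,0.4,-4,0,-1],[0,0.4,-4,0,-1],[0,0.4,-4,0,-1],[0,0.4,-4,0,-1]]}}

```text
t: 13.23
tool_pos: [0.4404, 0.0141, 0.1052]
orientation: [[-1.0, 0.016, 0.002], [0.016, 1.0, -0.0], [-0.002, -0.0, -1.0]]
ft_force: [0.6, 0.2, -3.1]
finger_gap: 0.0108
gripper_force: 59.3
```

Request:
{"method": "jog_arm", "body": {"motion": [[0,0.4,-4,0,-0.5],[0,0.4,-4,0,0],[0,0.4,-4,0,0],[0,0.2,-3.7,0,0],[0,0,0,0,0],[0,0,0,0,0],[0,0,0,0,0]]}}

```text
t: 13.82
tool_pos: [0.4542, -0.141, 0.1048]
orientation: [[-1.0, 0.025, 0.001], [0.025, 1.0, 0.0], [-0.001, 0.0, -1.0]]
ft_force: [0.4, 0.9, -2.2]
finger_gap: 0.0104
gripper_force: 59.5
```

Run:
```python
from h import *
np.set_printoptions(precision=4,suppress=True)
snap("wrist","w6");s=bot.read_state();print(s["tool_pos"],s["orientation"][:,1],s["finger_gap"],s["ft_force"])
```

```text
[ 0.4543 -0.1399  0.1047] [0.023  0.9997 0.0004] 0.010932085575743902 [ 0.4498  0.8473 -2.9576]
```

View pics/w6.png

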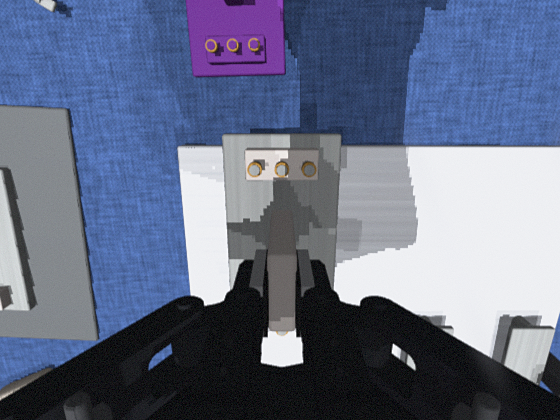

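The plate is centred in the grip (edges at px 222 and 341, fingers' middle at 281) and over lane 0. Lowering.

Request:
{"method": "jog_arm", "body": {"motion": [[0,0,0,-2.5,0],[0,0,0,-2,0],[0,0,0,-0.4,0],[0,0,0,0,0],[0,0,0,0,0],[0,0,0,0,0]]}}

```text
t: 14.37
tool_pos: [0.455, -0.1402, 0.0559]
orientation: [[-1.0, 0.023, 0.001], [0.023, 1.0, -0.0], [-0.001, 0.0, -1.0]]
ft_force: [1.2, -0.4, -2.5]
finger_gap: 0.0109
gripper_force: 59.7
```

Request:
{"method": "jog_arm", "body": {"motion": [[0,1.5,-0.04,-0.1,0],[0,1.5,-0.04,0,0],[0,1.5,-0.04,0,0],[0,1,-0.03,0,0],[0,0,0,0,0],[0,0,0,0,0]]}}

```text
t: 14.87
tool_pos: [0.5094, -0.1425, 0.0545]
orientation: [[-1.0, 0.025, 0.0], [0.025, 1.0, -0.0], [-0.0, -0.0, -1.0]]
ft_force: [-0.1, 0.7, -1.7]
finger_gap: 0.0109
gripper_force: 59.6
```

Entered the rails freely (no force). Continuing to the stop.

Request:
{"method": "jog_arm", "body": {"motion": [[0,1.5,-0.04,0,0],[0,1.5,-0.04,0,0],[0,1.2,-0.03,0,0],[0,0.5,-0.02,0,0],[0,0,0,0,0],[0,0,0,0,0]]}}

```text
t: 15.37
tool_pos: [0.5546, -0.1438, 0.0538]
orientation: [[-1.0, 0.025, -0.002], [0.025, 1.0, -0.0], [0.002, -0.0, -1.0]]
ft_force: [-0.4, -0.1, -3.9]
finger_gap: 0.0108
gripper_force: 59.5
```

Request:
{"method": "jog_arm", "body": {"motion": [[0,0.3,0,-0.15,0],[0,0.3,-0.01,0,0],[0,0.3,-0.01,0,0],[0,0.2,-0.01,0,0],[0,0,0,0,0],[0,0,0,0,0]]}}

```text
t: 15.87
tool_pos: [0.5618, -0.1442, 0.0535]
orientation: [[-1.0, 0.025, -0.009], [0.025, 1.0, -0.002], [0.009, -0.002, -1.0]]
ft_force: [-9.3, 0.7, 14.2]
finger_gap: 0.011
gripper_force: 62.2
```

Request:
{"method": "jog_arm", "body": {"motion": [[0,0.4,0,0.1,0],[0,0.3,0,0,0],[0,0,0,0,0],[0,0,0,0,0]]}}

```text
t: 16.2
tool_pos: [0.5623, -0.1442, 0.0541]
orientation: [[-0.999, 0.026, -0.022], [0.026, 1.0, -0.004], [0.022, -0.004, -1.0]]
ft_force: [-18.6, 1.3, 23.9]
finger_gap: 0.011
gripper_force: 63.6
```

Request:
{"method": "jog_arm", "body": {"motion": [[0,-0.7,0,0.2,0],[4,0,0,0,0],[4,0,0,0,0],[4,0,0,0,0],[4,0,0,3.5,0],[4,0,0,3.5,0],[4,0,1,3,0],[4,0.2,4,0,1]]}}

```text
t: 16.87
tool_pos: [0.5741, -0.1024, 0.1606]
orientation: [[-1.0, 0.02, 0.011], [0.02, 1.0, -0.006], [-0.011, -0.006, -1.0]]
ft_force: [0.7, 0.6, 0.3]
finger_gap: 0.0401
gripper_force: 0.0
```

Request:
{"method": "jog_arm", "body": {"motion": [[4,0.3,4,0,1],[4,0.3,4,0,1],[4,0.3,4,0,1],[4,0.3,4,0,1],[4,0.3,4,0,0],[4,0.3,4,0,0],[4,0,4,0,0],[4,0,4,0,0]]}}

```text
t: 17.53
tool_pos: [0.5881, 0.2285, 0.1556]
orientation: [[-0.998, -0.063, 0.001], [-0.063, 0.998, 0.001], [-0.001, 0.001, -1.0]]
ft_force: [-0.0, 0.1, 0.1]
finger_gap: 0.0399
gripper_force: 0.0
```

Request:
{"method": "jog_arm", "body": {"motion": [[4,0,0,0,0],[4,0,0,0,0],[4,0,0,0,0]]}}

```text
t: 17.78
tool_pos: [0.5876, 0.2262, 0.1553]
orientation: [[-0.998, -0.064, 0.0], [-0.064, 0.998, -0.0], [-0.0, -0.0, -1.0]]
ft_force: [0.5, -0.2, 0.9]
finger_gap: 0.0398
gripper_force: 0.0
```

Run:
```python
from h import *
_,w=snap("wrist","w7");_,d=snap("side","d7");s=bot.read_state();print(s["tool_pos"],s["orientation"][:,1],s["t"])
cv2.imwrite("pics/m7.png",np.hstack([w,np.vstack([cv2.resize(d[120:300,190:340],(240,288)),np.zeros((132,240,3),np.uint8)])]))
```

```text
[0.58787474 0.22386056 0.1551403 ] [-0.06026202  0.99818152 -0.00146222] 17.8833
```

View pics/m7.png

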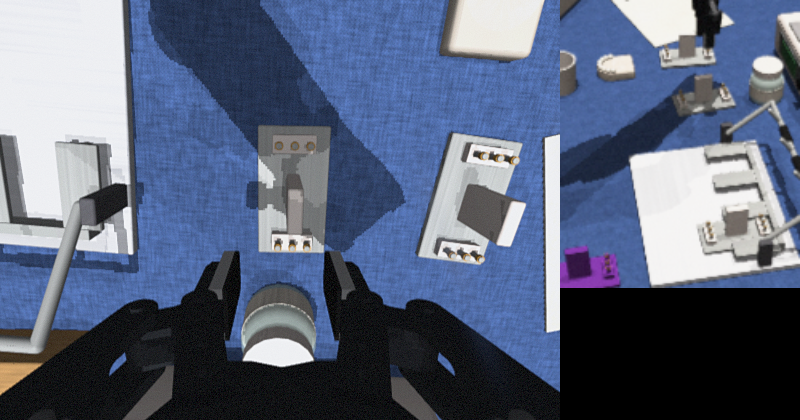

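Fresh 2's plate spans px (259..330, 126..253). Fresh 3 is turned, with corners at about (452,132), (522,143), (484,263) and (417,257). The first carrier is in lane 0.

```bash
cat >> h.py <<'E'
def plate(name,C,z=.008):
    c,im=load(name);g=cv2.cvtColor(im,6)
    Q=cv2.cornerSubPix(g,np.float32(C).reshape(-1,1,2),(3,3),(-1,-1),(3,50,.01)).reshape(-1,2)
    Y=np.array([onz(c,*p,z)[:2] for p in Q]);v=Y[3]+Y[2]-Y[0]-Y[1]
    print(name,Y.mean(0).round(4),np.degrees(np.arctan2(v[1],v[0])).round(2),[np.linalg.norm(Y[i]-Y[i-1]).round(4).item() for i in range(4)])
E
python3 - <<'E'
from h import *
plate("w7",[(259,126),(330,126),(324,252),(259,252)])
plate("w7",[(452,132),(522,143),(484,263),(417,257)])
E
```

```text
w7 [0.5854 0.2379] 2.9 [0.1191, 0.063, 0.1183, 0.0635]
w7 [0.5843 0.4017] -3.52 [0.1185, 0.0634, 0.1169, 0.0669]
```

Request:
{"method": "jog_arm", "body": {"motion": [[4,-0.1,1.4,-3,0],[4,0,0,-3.5,0],[4,0,0,-3.5,0],[4,0,0,-1.6,0],[4,0,0,0,0],[4,0,0,0,0],[0,0,0,0,0],[0,0,0,0,0]]}}

```text
t: 18.55
tool_pos: [0.5879, 0.2398, 0.0415]
orientation: [[-0.998, -0.062, 0.003], [-0.062, 0.998, 0.001], [-0.003, 0.001, -1.0]]
ft_force: [-0.3, -2.8, 0.6]
finger_gap: 0.0169
gripper_force: 1.2
```

Request:
{"method": "jog_arm", "body": {"motion": [[0,0,0,0,0],[0,0,0,0,0],[0,0,0,0,0]]}}

```text
t: 18.8
tool_pos: [0.5879, 0.2399, 0.0416]
orientation: [[-0.998, -0.062, 0.003], [-0.062, 0.998, 0.0], [-0.003, 0.0, -1.0]]
ft_force: [0.2, -2.0, 7.2]
finger_gap: 0.0108
gripper_force: 60.8
```

Request:
{"method": "jog_arm", "body": {"motion": [[0,0,0,3,0],[0,0,0,3.5,0],[0,-2,0,0.3,0],[0,-3.2,-1,0,-1],[0,-3.2,-2,0,-1],[0,-3,-2.5,0,-1],[0,-1.5,-3.5,0,-1],[0,0,-4,0,-1]]}}

```text
t: 19.47
tool_pos: [0.4515, 0.1106, 0.1078]
orientation: [[-1.0, 0.017, -0.004], [0.017, 1.0, -0.001], [0.004, -0.001, -1.0]]
ft_force: [0.5, -0.2, -2.4]
finger_gap: 0.0108
gripper_force: 59.4
```

Request:
{"method": "jog_arm", "body": {"motion": [[0,0,-4,0,0],[0,0,-4,0,0],[0,0,-4,0,0],[0,0,-3.7,0,0],[0,0,-1.4,0,0],[0,0,0,0,0],[0,0,0,0,0],[0,0,0,0,0]]}}

```text
t: 20.13
tool_pos: [0.4576, -0.0598, 0.1078]
orientation: [[-1.0, 0.023, 0.001], [0.023, 1.0, 0.001], [-0.001, 0.001, -1.0]]
ft_force: [0.4, 0.8, -2.7]
finger_gap: 0.0108
gripper_force: 59.5
```

Request:
{"method": "jog_arm", "body": {"motion": [[0,0,-0.15,-2.5,0],[0,0,0,-2.2,0],[0,0,0,-0.6,0],[0,0,0,0,0],[0,0,0,0,0],[0,0,0,0,0]]}}

```text
t: 20.63
tool_pos: [0.4578, -0.0612, 0.055]
orientation: [[-1.0, 0.022, 0.001], [0.022, 1.0, 0.001], [-0.001, 0.001, -1.0]]
ft_force: [0.7, -1.3, -3.7]
finger_gap: 0.0109
gripper_force: 60.0
```

Run:
```python
from h import *
c,w=snap("wrist","w8");s=bot.read_state();print(s["tool_pos"],s["ft_force"],s["finger_gap"])
# plate centre in grip: row profile at plate front block, lane rails edges
P=[proj(c,[.4,y,.02]) for y in (-.093,-.029)];print(P)
cv2.imwrite("pics/w8.png",w)
```

```text
[ 0.45785618 -0.06156007  0.05506154] [-0.04488806  0.1126264  -2.66685388] 0.010843658876914143
[array([217.50676279, 143.43738937]), array([335.78359137, 140.80261895])]
```

View pics/w8.png

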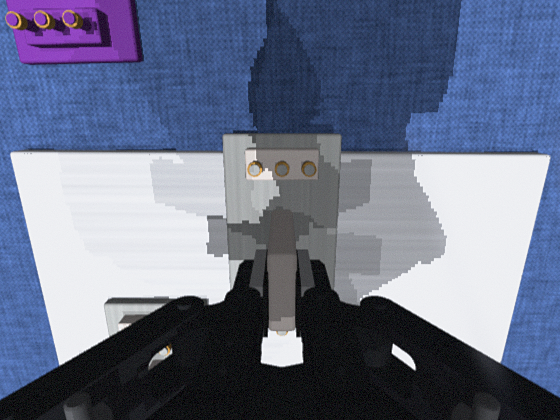

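The plate is square and centred over the middle lane: deck edges at px 11 and 549, plate at 222..341. Sliding in.

Request:
{"method": "jog_arm", "body": {"motion": [[0,1.5,-0.04,0,0],[0,1.5,-0.04,0,0],[0,1.5,-0.04,0,0],[0,1.5,-0.04,0,0],[0,0,0,0,0],[0,0,0,0,0]]}}

```text
t: 21.18
tool_pos: [0.5181, -0.064, 0.055]
orientation: [[-1.0, 0.025, 0.001], [0.025, 1.0, 0.0], [-0.001, 0.0, -1.0]]
ft_force: [-0.4, 0.1, -2.5]
finger_gap: 0.0111
gripper_force: 60.1
```

Request:
{"method": "jog_arm", "body": {"motion": [[0,1.5,-0.04,0,0],[0,1.5,-0.04,0,0],[0,1,-0.03,0,0],[0,0,0,-0.15,0],[0,0.3,-0.01,0,0],[0,0.3,-0.01,0,0],[0,0.3,0,0,0],[0,0,0,0,0]]}}

```text
t: 21.85
tool_pos: [0.5636, -0.0654, 0.0533]
orientation: [[-1.0, 0.024, -0.004], [0.024, 1.0, -0.001], [0.004, -0.001, -1.0]]
ft_force: [-3.2, -0.3, 3.3]
finger_gap: 0.0106
gripper_force: 61.0
```

Request:
{"method": "jog_arm", "body": {"motion": [[0,0.4,0,0.1,0],[0,0.4,0,0,0],[0,0.3,0,0,0],[0,0,0,0,0],[0,0,0,0,0]]}}

```text
t: 22.27
tool_pos: [0.5647, -0.0654, 0.0541]
orientation: [[-0.999, 0.025, -0.023], [0.025, 1.0, -0.005], [0.023, -0.005, -1.0]]
ft_force: [-18.9, 1.6, 22.8]
finger_gap: 0.0108
gripper_force: 63.9
```

Request:
{"method": "jog_arm", "body": {"motion": [[0,-0.8,0,0.2,0],[4,0,0,0,0],[4,0,0,0,0],[4,0,0,0,0],[4,0,0,3.5,0],[4,0,0,3.5,0],[4,0,1,3,0],[4,0.2,4,0,-1]]}}

```text
t: 22.93
tool_pos: [0.5765, -0.0237, 0.1609]
orientation: [[-0.998, 0.056, 0.01], [0.056, 0.998, -0.005], [-0.01, -0.005, -1.0]]
ft_force: [1.2, -1.1, -1.4]
finger_gap: 0.0401
gripper_force: 0.0
```

Request:
{"method": "jog_arm", "body": {"motion": [[4,0.2,4,0,-1],[4,0.2,4,0,0],[4,0.2,4,0,0],[4,0.2,4,0,0],[4,0.2,4,0,0],[4,0.2,4,0,0],[4,0.2,4,0,0],[4,0.2,4,0,0]]}}

```text
t: 23.6
tool_pos: [0.5883, 0.3071, 0.1562]
orientation: [[-0.998, 0.06, 0.001], [0.06, 0.998, 0.001], [-0.001, 0.001, -1.0]]
ft_force: [0.1, -0.3, -0.4]
finger_gap: 0.0401
gripper_force: 0.0
```

Request:
{"method": "jog_arm", "body": {"motion": [[4,0,4,0,0],[4,0,1,0,0],[4,0,0,0,0],[4,0,0,0,0],[4,0,0,0,0]]}}

```text
t: 24.02
tool_pos: [0.5882, 0.3523, 0.1555]
orientation: [[-0.998, 0.061, 0.0], [0.061, 0.998, -0.002], [-0.0, -0.002, -1.0]]
ft_force: [0.4, -0.8, -0.1]
finger_gap: 0.0398
gripper_force: 0.0
```

Run:
```python
from h import *
c,w=snap("wrist","w9");s=bot.read_state();print(s["tool_pos"],s["orientation"][:,1],s["t"])
g=cv2.cvtColor(w,6);hsv=cv2.cvtColor(w,40)
m=((hsv[:,:,1]<70)&(hsv[:,:,2]>70)).astype(np.uint8);m[300:]=0;m=cv2.morphologyEx(m,cv2.MORPH_OPEN,np.ones((3,3)))
for k in cv2.findContours(m,0,2)[0]:
    if cv2.contourArea(k)>1500: print(cv2.contourArea(k),cv2.boundingRect(k),cv2.approxPolyDP(k,4,True)[:,0].tolist()[:12])
```

```text
[0.58836205 0.35169473 0.15556634] [ 0.06237725  0.99804995 -0.00231827] 24.0667
8667.0 (297, 119, 77, 129) [[301, 119], [297, 246], [345, 247], [347, 235], [353, 242], [347, 241], [349, 247], [361, 247], [373, 121]]
29684.5 (397, 51, 163, 249) [[559, 51], [397, 112], [446, 299], [479, 299], [559, 274]]
3393.5 (265, 0, 87, 43) [[265, 0], [270, 41], [341, 40], [350, 31], [351, 0]]
```

Run:
```python
from h import *
plate("w9",[(300,119),(374,120),(362,248),(297,247)])
```

```text
w9 [0.5847 0.401 ] -4.26 [0.119, 0.0628, 0.119, 0.0632]
```

Request:
{"method": "jog_arm", "body": {"motion": [[4,-0.2,3,0,-0.5],[4,0,1.85,-3,0],[4,0,0,-3.5,0],[4,0,0,-3.5,0],[4,0,0,-1.6,0],[4,0,0,0,0],[4,0,0,0,0],[0,0,0,0,0]]}}

```text
t: 24.73
tool_pos: [0.5869, 0.4032, 0.042]
orientation: [[-0.998, 0.069, 0.003], [0.069, 0.998, 0.002], [-0.002, 0.002, -1.0]]
ft_force: [-0.3, 0.6, 0.4]
finger_gap: 0.0293
gripper_force: 0.0
```

Request:
{"method": "jog_arm", "body": {"motion": [[0,0,0,0,0],[0,0,0,0,0],[0,0,0,0,0],[0,0,0,0,0]]}}

```text
t: 25.07
tool_pos: [0.587, 0.4038, 0.0427]
orientation: [[-0.998, 0.068, 0.004], [0.068, 0.998, 0.002], [-0.003, 0.002, -1.0]]
ft_force: [0.4, -1.1, 7.3]
finger_gap: 0.0111
gripper_force: 61.2
```

Request:
{"method": "jog_arm", "body": {"motion": [[0,0,0,3,0],[0,0,0,3.5,0],[0,0,-2,0.3,0],[0,0,-4,0,1],[0,0,-4,0,1],[0,0,-4,0,0.5],[0,-3,-2.5,0,0],[0,-3,-2.5,0,0]]}}

```text
t: 25.73
tool_pos: [0.5266, 0.2097, 0.1082]
orientation: [[-1.0, 0.03, 0.002], [0.03, 1.0, -0.0], [-0.002, -0.0, -1.0]]
ft_force: [-0.5, 0.1, -2.8]
finger_gap: 0.0109
gripper_force: 59.8
```

Request:
{"method": "jog_arm", "body": {"motion": [[0,-3,-2.5,0,0],[0,-2.6,-3,0,0],[0,-1,-4,0,0],[0,0,-4,0,0],[0,0,-4,0,0],[0,0,-2,0,0],[0,0,0,0,0],[0,0,0,0,0]]}}

```text
t: 26.4
tool_pos: [0.4594, 0.0166, 0.1084]
orientation: [[-1.0, 0.028, 0.001], [0.028, 1.0, -0.0], [-0.001, -0.0, -1.0]]
ft_force: [0.2, 1.4, -2.1]
finger_gap: 0.0106
gripper_force: 59.8
```

Request:
{"method": "jog_arm", "body": {"motion": [[0,0,0,0,0],[0,0,0,0,0]]}}

```text
t: 26.57
tool_pos: [0.4598, 0.0199, 0.1085]
orientation: [[-1.0, 0.022, 0.001], [0.022, 1.0, 0.001], [-0.001, 0.001, -1.0]]
ft_force: [0.1, -0.6, -2.0]
finger_gap: 0.0109
gripper_force: 59.8
```

Request:
{"method": "jog_arm", "body": {"motion": [[0,0,-0.15,-2.5,0],[0,0,0,-2.2,0],[0,0,0,-0.6,0],[0,0,0,0,0],[0,0,0,0,0],[0,0,0,0,0]]}}

```text
t: 27.07
tool_pos: [0.4597, 0.0179, 0.0554]
orientation: [[-1.0, 0.022, 0.001], [0.022, 1.0, 0.001], [-0.001, 0.001, -1.0]]
ft_force: [0.6, -0.7, -2.1]
finger_gap: 0.0109
gripper_force: 60.3
```

Run:
```python
from h import *
c,w=snap("wrist","w10");s=bot.read_state();print(s["tool_pos"],s["ft_force"],s["finger_gap"])
hsv=cv2.cvtColor(w,40)
for v in (140,143,146): # plate row just before the deck edge
    r=np.where((hsv[v,:,1]<70)&(hsv[v,:,2]>60))[0];print(v,r.min(),r.max(),len(r))
```

```text
[0.45967335 0.01760038 0.05537165] [ 0.67702062  0.14572873 -2.98967464] 0.010295885829721477
140 223 340 118
143 223 340 118
146 223 340 118
```

The plate is at px 223..340, the same as before: square and centred. Sliding in.

Request:
{"method": "jog_arm", "body": {"motion": [[0,1.5,-0.04,0,0],[0,1.5,-0.04,0,0],[0,1.5,-0.04,0,0],[0,1.5,-0.04,0,0],[0,0,0,0,0],[0,0,0,0,0]]}}

```text
t: 27.62
tool_pos: [0.52, 0.0151, 0.0552]
orientation: [[-1.0, 0.025, 0.001], [0.025, 1.0, 0.0], [-0.001, 0.0, -1.0]]
ft_force: [-0.2, 0.2, -1.7]
finger_gap: 0.011
gripper_force: 60.3
```

Request:
{"method": "jog_arm", "body": {"motion": [[0,1.5,-0.04,0,0],[0,1.5,-0.04,0,0],[0,1,-0.03,0,0],[0,0,0,-0.15,0],[0,0.3,-0.01,0,0],[0,0.3,-0.01,0,0],[0,0.3,0,0,0],[0,0,0,0,0]]}}

```text
t: 28.28
tool_pos: [0.565, 0.0139, 0.0544]
orientation: [[-1.0, 0.023, -0.005], [0.023, 1.0, -0.002], [0.004, -0.002, -1.0]]
ft_force: [-5.7, -0.8, 10.1]
finger_gap: 0.0108
gripper_force: 62.3
```

Request:
{"method": "jog_arm", "body": {"motion": [[0,0.4,0,0.1,0],[0,0.4,0,0,0],[0,0.2,0,0,0],[0,0,0,0,0],[0,0,0,0,0]]}}

```text
t: 28.7
tool_pos: [0.5663, 0.014, 0.055]
orientation: [[-1.0, 0.023, -0.02], [0.023, 1.0, -0.006], [0.019, -0.006, -1.0]]
ft_force: [-18.7, 1.3, 24.0]
finger_gap: 0.0109
gripper_force: 64.1
```

All three are home (the stop positions agree with the rack yaw). Now back to the bar.

Request:
{"method": "jog_arm", "body": {"motion": [[0,-0.7,0,0.2,0],[4,0,0,0,0],[4,0,0,0,0],[4,0,0,0,0],[4,0,0,3.5,0],[4,0,0,3.5,0],[4,0,0,4,0],[4,0,0,1,-6.9]]}}

```text
t: 29.37
tool_pos: [0.5756, 0.0145, 0.1818]
orientation: [[-0.989, 0.147, 0.01], [0.147, 0.989, 0.002], [-0.009, 0.003, -1.0]]
ft_force: [1.0, 0.0, -0.7]
finger_gap: 0.0404
gripper_force: 0.0
```

Request:
{"method": "jog_arm", "body": {"motion": [[4,1.5,-0.5,0,-6.9],[4,1.5,-0.5,0,-6.9],[4,1.5,-0.5,0,-6.9],[4,1.5,-0.5,0,-6.9],[4,1.5,-0.5,0,-6.9],[4,1.5,-0.5,0,-6.9],[4,0.8,-0.5,0,-6.9],[4,0,-0.5,0,-6.9]]}}

```text
t: 30.03
tool_pos: [0.6725, -0.0267, 0.1766]
orientation: [[-0.44, 0.898, 0.003], [0.898, 0.44, 0.0], [-0.001, 0.003, -1.0]]
ft_force: [0.4, 0.6, 1.0]
finger_gap: 0.0399
gripper_force: 0.0
```

Request:
{"method": "jog_arm", "body": {"motion": [[4,0,0,0,-6.9],[4,0,0,0,-6.9],[4,0,0,0,-6.9],[4,0,0,0,-6.9],[4,0,0,0,0],[4,0,0,0,0],[4,0,0,0,0]]}}

```text
t: 30.62
tool_pos: [0.6696, -0.0263, 0.1765]
orientation: [[0.017, 1.0, 0.0], [1.0, -0.017, -0.0], [-0.0, 0.0, -1.0]]
ft_force: [-0.2, -0.4, -0.2]
finger_gap: 0.0402
gripper_force: 0.0
```

Run:
```python
from h import *
c,w=snap("wrist","w11");snap("scene","s11");s=bot.read_state();print(s["tool_pos"],s["orientation"][:,1],s["t"])
```

```text
[ 0.66944605 -0.02642135  0.17647409] [ 9.99843676e-01 -1.76811325e-02  3.23863679e-05] 30.7167
```

View pics/w11.png

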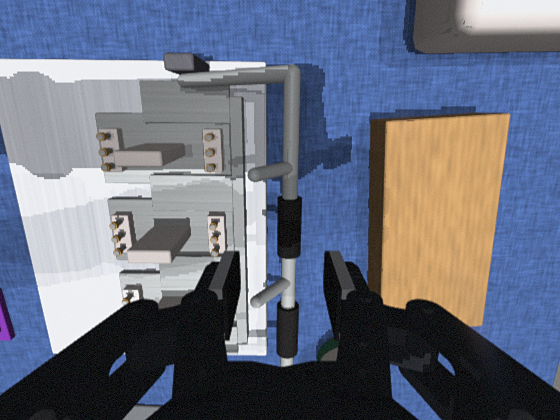

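Both visible carriers butt against the stop wall, and the sleeve is at (289,228), 5 mm further back than the fingers. Gripping the bar.

Request:
{"method": "jog_arm", "body": {"motion": [[4,0.5,0,-2.6,0],[4,0,0,-2.6,0],[4,0,0,-2.7,0],[4,0,0,0,0],[0,0,0,0,0],[0,0,0,0,0],[0,0,0,0,0],[0,0,0,0,0]]}}

```text
t: 31.38
tool_pos: [0.6747, -0.0264, 0.099]
orientation: [[0.019, 1.0, 0.001], [1.0, -0.019, 0.0], [0.0, 0.001, -1.0]]
ft_force: [-0.2, 0.1, -0.1]
finger_gap: 0.0137
gripper_force: 58.7
```

Request:
{"method": "jog_arm", "body": {"motion": [[0,-1.3,0,1.5,0],[0,-1.8,0.05,1.25,0],[0,-2.0,0.05,0.85,0],[0,-2.15,0.05,0.4,0],[0,0,0,0,0]]}}

```text
t: 31.8
tool_pos: [0.6077, -0.0245, 0.1439]
orientation: [[0.019, 1.0, 0.018], [1.0, -0.019, 0.001], [0.001, 0.018, -1.0]]
ft_force: [1.5, 0.8, 15.2]
finger_gap: 0.0134
gripper_force: 59.7
```

Request:
{"method": "jog_arm", "body": {"motion": [[0,-2.2,0.05,-0.1,0],[0,-2.1,0.05,-0.55,0],[0,-1.95,0.05,-1.0,0],[0,0,0,0,0],[0,0,0,0,0]]}}

```text
t: 32.22
tool_pos: [0.5403, -0.0227, 0.1241]
orientation: [[0.019, 1.0, 0.004], [1.0, -0.019, 0.0], [0.0, 0.004, -1.0]]
ft_force: [-4.8, 1.0, 15.1]
finger_gap: 0.014
gripper_force: 67.8
```

Request:
{"method": "jog_arm", "body": {"motion": [[0,-1.7,0.03,-1.4,0],[0,-1.3,0.03,-1.75,0],[0,-0.9,0,-2.0,0],[0,0,0,0,0],[0,0,0,0,0]]}}

```text
t: 32.63
tool_pos: [0.5007, -0.0217, 0.0698]
orientation: [[0.018, 1.0, -0.0], [1.0, -0.018, 0.001], [0.001, -0.0, -1.0]]
ft_force: [0.1, 3.5, -4.0]
finger_gap: 0.0135
gripper_force: 74.9
```

Request:
{"method": "jog_arm", "body": {"motion": [[0,-0.4,0,-1.6,0],[0,-0.1,0,-1.0,0],[0,0,0,-0.6,0],[0,0,0,0,0],[0,0,0,0,0]]}}

```text
t: 33.05
tool_pos: [0.4948, -0.0215, 0.0381]
orientation: [[0.018, 1.0, -0.002], [1.0, -0.018, 0.001], [0.001, -0.002, -1.0]]
ft_force: [-2.9, 4.5, 2.0]
finger_gap: 0.0145
gripper_force: 79.3
```

Request:
{"method": "jog_arm", "body": {"motion": [[0,0,0,-0.3,0],[0,0,0,-0.3,0],[0,0,0,0,0],[0,0,0,0,0]]}}

```text
t: 33.38
tool_pos: [0.4946, -0.0215, 0.0325]
orientation: [[0.018, 1.0, -0.003], [1.0, -0.018, 0.001], [0.001, -0.003, -1.0]]
ft_force: [-3.7, 3.9, 4.1]
finger_gap: 0.0137
gripper_force: 81.1
```

Request:
{"method": "jog_arm", "body": {"motion": [[0,0,0,-0.3,0],[0,0,0,-0.3,0],[0,0,0,0,0],[0,0,0,0,0]]}}

```text
t: 33.72
tool_pos: [0.4947, -0.0216, 0.0318]
orientation: [[0.018, 1.0, -0.001], [1.0, -0.018, -0.001], [-0.001, -0.001, -1.0]]
ft_force: [-12.3, 5.9, 62.6]
finger_gap: 0.0138
gripper_force: 87.2
```

The bar has hit its stop. Relax, release, retreat and check.

Request:
{"method": "jog_arm", "body": {"motion": [[0,0,0,0.5,0],[5,0,0,0,0],[5,0,0,0,0],[5,0,0,0,0],[5,0,0,3,0],[5,0,0,4,0],[5,0,0,4,0],[5,0,0,4,0]]}}

```text
t: 34.38
tool_pos: [0.4953, -0.0234, 0.1816]
orientation: [[0.02, 1.0, -0.002], [1.0, -0.02, -0.0], [-0.0, -0.002, -1.0]]
ft_force: [0.8, 0.1, -1.1]
finger_gap: 0.0502
gripper_force: 0.0
```

Request:
{"method": "jog_arm", "body": {"motion": [[5,1.5,0,3.8,0],[5,2,2,2.8,0],[5,2,2,2.8,0],[5,2,2,2.8,0],[5,0,0,0,0],[5,0,0,0,0],[5,0,0,0,0]]}}

```text
t: 34.97
tool_pos: [0.5697, 0.0362, 0.3016]
orientation: [[0.02, 1.0, -0.002], [1.0, -0.02, -0.001], [-0.001, -0.002, -1.0]]
ft_force: [0.7, -0.0, -0.2]
finger_gap: 0.0497
gripper_force: 0.0
```

Run:
```python
from h import *
np.set_printoptions(precision=4,suppress=True)
cw,w=snap("wrist","w12");cs,s=snap("scene","s12");cd,d=snap("side","d12")
def dark(im,x0,x1,y0,y1,th=45):
    m=(im[y0:y1,x0:x1].max(2)<th).astype(np.uint8);n,_,st,ce=cv2.connectedComponentsWithStats(m)
    return [(ce[i]+[x0,y0]).round(1).tolist()+[st[i,4].item()] for i in range(1,n) if st[i,4]>15]
print(bot.read_state()["tool_pos"],dark(s,225,290,185,212),dark(d,255,285,205,262))
a=np.zeros((420,800,3),np.uint8);a[:,:520]=w[:,:520];a[:200,520:]=cv2.resize(s[140:260,120:340],(280,153))[:153].copy() if 0 else cv2.resize(s[150:300,100:310],(280,200));a[200:420,520:]=cv2.resize(d[170:400,170:400],(280,220))
cv2.imwrite("pics/m12.png",a)
```

```text
[0.5687 0.0357 0.3008] [[268.4, 200.9, 55], [238.9, 203.3, 38]] [[266.1, 226.8, 48], [271.3, 247.2, 52]]
```

View pics/m12.png

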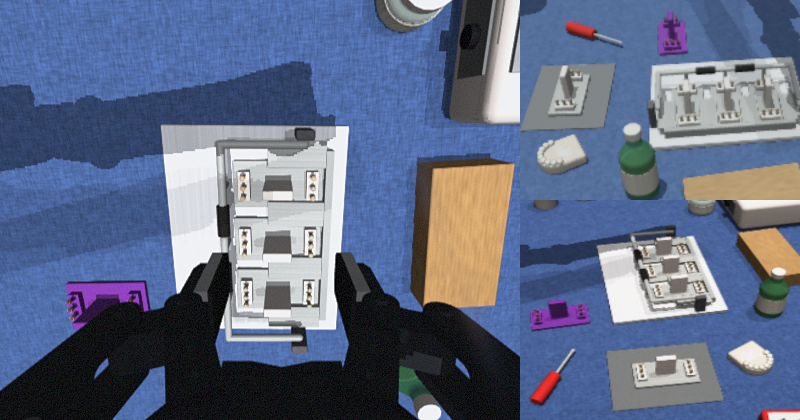

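All three carriers are home in line and the done carrier is on the mat. The sleeve at scene px (268.4,200.9) matches the bar-down prediction (267.9,200.0). Handing in.

```bash
python3 -c "
from plant import bot
print(bot.job_done())"
```

```text
the job is handed in; nothing more can be done
None
```

The changeover is done and handed in: the processed carrier is on the mat, all three unprocessed carriers are home against the stop, and the bar is fully down across the front. I had no verdict back from the hand-in.

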